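# Roll the dough roller home into its rest

## Task

First put the red brush that lies across the wooden roller rest into the blue tray, lying flat on its bristles. Then roll the big white dough roller, without lifting it, over the ramp of the rest and into the groove between the green end cheeks; follow it down with the fingers and hold them lightly against it until it lies still in the groove, then let go. Leave the other kitchen things where they stand.

Things in the scene. Friction and masses are not known exactly. Their poses are not given: they have to be found in the camera images.
- roller: Loose white roller of smooth slippery nylon with two blue bands: a plain cylinder, 96 mm in diameter, 170 mm long, flat ends, 0.5 to 0.9 kg, lying on the bench left or right of the rest. Too thick for most grippers: push it, at or below mid-height (higher pins it down). It rolls sideways, slides lengthwise. Origin: its centre (48 mm up at the start); x its long axis; y, z turn as it rolls.
- rest: Fixed rest of waxed, slippery wood, origin on the bench under its centre, x along the groove. Both sides alike: a ramp 212 mm wide rises from bench level at y = 100 mm to a height of 20 mm at y = 40 mm; then a flat-topped bar, 20 mm high, to y = 30 mm. The groove is the gap between the two bars (y = -30 to 30 mm), its floor 6 mm high.
- rest_groove (a point): Where the centre of the seated roller comes to lie: mid-groove, 57.5 mm above the bench; the roller then rests on the inner edges of both bars, axis along the rest's x (its centre is 68 mm up as it passes over a bar). Pushing it on, out over the far bar, takes about 5 to 12 N.
- rest_cheek (a point): Middle of the top inner edge of the green end cheek on the rest's +x end. Two cheeks, 8 mm thick, 50 mm high, 84 mm long in y, stand on the rest with inner faces at x = +106 and -106 mm: the roller must enter between them, 21 mm to spare at each end if centred
- brush: Loose brush, 0.1 to 0.2 kg: a red block 150 mm (its x) by 42 mm (its y) by 20 mm on dark and yellow rigid bristles 20 mm high; 40 mm tall in all. Origin under its centre, z up. It starts across the two bars of the rest, underside 20 mm above the bench, its x within about 25 degrees of the rest's y. Can be gripped across the 42 mm.
- tray: Fixed blue open tray, 240 mm (its x) by 160 mm (its y), 45 mm high, walls and floor 5 mm thick, on the side of the rest away from the roller. Origin under its centre.
- tin: Bystander: steel tin with a red band, 74 mm across, 105 mm tall, loose, upright; to be left alone. Origin under its centre.
- jar: Bystander: amber glass jar with a yellow lid, 72 mm across, 100 mm tall, loose, upright; to be left alone. Origin under its centre.
- bowl: Bystander: white ceramic bowl, 130 mm across, 60 mm tall, loose, upright; to be left alone. Origin under its centre.
- soap: Bystander: green soap bottle, 60 mm across, 170 mm tall, loose, upright; to be left alone. Origin under its centre.
- mug: Bystander: blue mug, 76 mm across, 85 mm tall, handle towards its y, loose, upright; to be left alone. Origin under its centre.
- shaker: Bystander: aluminium shaker, 64 mm across, 90 mm tall, loose, upright; to be left alone. Origin under its centre.

How it is judged (in metres and radians):
On the way, in this order (a step that is already met when the one before it is completed fails the run):
1. the brush lies in the tray (x of brush in the frame of tray between -0.11 and 0.11 m and y of brush in the frame of tray between -0.07 and 0.07 m and z of brush in the frame of tray below 0.015 m and angle between brush's own z axis and vertical below 0.25 rad), for 0.2 s.
2. the roller lies still in the groove with the fingers against it (x of roller in the frame of rest between -0.028 and 0.028 m and y of roller in the frame of rest between -0.007 and 0.007 m and z of roller in the frame of rest between 0.052 and 0.062 m and angle between the x axis of roller and the x axis of rest, either way round below 0.08 rad and linear speed of roller below 0.02 m/s and angular speed of roller below 0.4 rad/s and contact force between the fingers and roller above 0.2 N), for 0.2 s.
At the end, for the whole second after the job is handed in: The roller lies still and free on both bars of the groove between the cheeks (centre within 7 mm of the middle line, 28 mm along it, 52 to 62 mm above the bench, axis within 0.08 rad); the brush lies flat in the tray (underside under 15 mm above the tray's underside, tilt under 0.25 rad) (all of step 1 and x of roller in the frame of rest between -0.028 and 0.028 m and y of roller in the frame of rest between -0.007 and 0.007 m and z of roller in the frame of rest between 0.052 and 0.062 m and angle between the x axis of roller and the x axis of rest, either way round below 0.08 rad and linear speed of each of roller, brush below 0.02 m/s and angular speed of roller below 0.4 rad/s); the robot touches nothing.
It fails at once if the roller is lifted (centre more than 85 mm above the bench) (height (world z) of roller above 0.085 m).
It fails at once if a bystander is moved more than 20 mm (distance of any of tin, jar, bowl, soap, mug, shaker from where it was at the start of the episode above 0.02 m).
It also fails if it takes over 72 s, if anything falls off the work surface, if the arm or the gripper's body presses on something with over 40 N, if the wrist force passes 120 N, or if a joint passes its speed limit or range.

## Robot

A 6-joint arm with a two-finger parallel gripper is mounted at the origin on the work surface. World frame = base frame: x ahead of the robot, y to its left, z up, the work surface at z = 0. Lengths are in mm, angles in rad, forces in N, time in s.
With the tool pointing down it reaches from about 350 to 875 mm from the base axis. Payload 4.2 kg.
Tool frame: the origin (TCP) lies between the finger pads; the fingertips stand 14 mm ahead of it and the grasp point (between the pads) lies 5 mm behind it; z points along the fingers, y is the line along which they close (so a half turn about z gives the same grasp; the last joint's range is limited). The gripper opens to 85 mm and grips with 20 to 120 N. Pads are 22 mm wide; open, the fingers measure 114 mm over their backs; the gripper's body (76 mm by 85 mm) begins 54 mm behind the grasp point. The pads swing forward as they close: fully open they stand 13 mm farther back than shut.
Start: joints at [-0.969, 0.385, 0.008, 0, -1.194, -0.259], TCP at [210.093, -588.609, 222.812] pointing down, gripper open.
Joint ranges: [-3.14, 3.14], [-1.21, 2.06], [-1.07, 1.41], [-3.16, 2.05], [-2.99, -0.16], [-3.1, 3.1]. Speed limits (rad/s): [2.79, 2.79, 3.14, 3.14, 3.14, 3.14].

## Interface

Orientations are given as a unit quaternion [x, y, z, w].
In Python, from bench import * gives the robot as it stands.
- The arm moves only by the tool carry_out, never from a script. Its argument "motion" is a list of rows, each a list of 7 numbers: the turn, a rotation vector about the tool's x, y, z in rad, then the shift along the tool's x, y, z in mm, then the opening, from -1 (shut) to 1 (fully open), so that 0 is half open. A call has 1 to 5 rows; each row is the pose to reach, as a shift and turn from the pose commanded when the call began, along the tool's axes at that moment; what a row does not reach only later rows make up. A row lasts 1/8 s, in which the tool goes at most 62.5 mm and 10.7 degrees, less where a joint would pass 70% of its speed; a pose out of reach is approached as far as the arm can. A call with a gripper value outside its range is refused whole. The fingers move at their own pace and stop on an object; the grip force is fixed at half the most. Time passes only in rows, so rows that repeat a pose let the fingers close. It gives the time, the measured TCP pose, the force, the opening and the grip force at its end, in the units of the state.
- read_state(): the state, without advancing time (a new reading comes with each control period).
- get_image(name): name is "scene" or "side" or "wrist"; returns a dict with "color" (420x560x3 uint8, blue, green, red), "mtx" (3x3 intrinsics, pixels), "position" and "orientation" of the camera in the world. Camera axes: x right, y down, z forward; pixel columns grow to the right and rows downward; lengths in mm; the calibration is good to about 2 mm. A picture is of the moment at which its call begins. There is no depth.
- job_done(): hands the job in; it is judged then, once.
The state is a dict: "clock": time; "joints": joint angles; "joint_vel": joint speeds; "joint_efforts": joint torques, N m; "position": TCP position; "ee_rot": TCP orientation; "contact_force": force on the tool from outside, world axes, zero at the start; "wrist_torque": the same for the moment, N m; "gripper_width": finger opening in mm; "grasp_force": force on a finger pad.
Only numpy, scipy, OpenCV 4.12 (cv2) and the standard library are available. Lean on these libraries where they do the work, as an engineer would, in place of code of your own. Each camera call takes 0.05 s, during which the arm holds its last target. There are 200 camera calls.

## Working session

There is one attempt and no reset: what is moved stays moved. The work goes in short steps, Python scripts to look and compute and a tool call to move; the robot and the scene stay as the last step left them, time stands still between calls to the robot, and variables do not carry over. Pictures are saved under pics/ and viewed, at most 10 in all, crops included, and the job is handed in when it is done.

Besides the shell and the picture viewer there is one more tool, called after "Request:" as name(argument=value, ...) on one line, values as JSON. carry_out: Moves the arm, as the interface text tells. Its arguments: {"type":"object","properties":{"motion":{"type":"array"}},"required":["motion"]}

```bash
mkdir -p pics; cat > h.py <<'E'
from bench import *
import numpy as np, cv2
from scipy.spatial.transform import Rotation as R
def grab(n):
    d=get_image(n); d['name']=n; return d
def ray(d,uv):
    uv=np.atleast_2d(np.array(uv,float)); p=np.c_[uv,np.ones(len(uv))]@np.linalg.inv(np.array(d['mtx'])).T
    return np.array(d['position'],float), p@R.from_quat(d['orientation']).as_matrix().T
def plane(d,uv,z):
    o,v=ray(d,uv); return (o+v*((z-o[2])/v[:,2])[:,None])
def proj(d,P):
    c=(np.atleast_2d(P)-np.array(d['position']))@R.from_quat(d['orientation']).as_matrix()
    c=c@np.array(d['mtx']).T; return c[:,:2]/c[:,2:]
def tri(d1,u1,d2,u2):
    o1,a=ray(d1,u1);o2,b=ray(d2,u2);a=a[0];b=b[0]
    s=np.linalg.lstsq(np.c_[a,-b],o2-o1,rcond=None)[0]
    p,q=o1+a*s[0],o2+b*s[1]; return (p+q)/2,np.linalg.norm(p-q)
E
python3 - <<'E'
from h import *
import pickle
D={n:grab(n) for n in("scene","side","wrist")}
pickle.dump(D,open('D.pkl','wb'))
for n in("scene","side"): cv2.imwrite(f'pics/{n}0.png',D[n]['color']);print(n,D[n]['position'])
print(read_state())
E
```

```text
scene [1410.97299588  178.67132972  913.90476788]
side [ 91.83388742 603.62154521 717.97017137]
{'clock': 0.15, 'joints': array([-9.69397769e-01,  3.85392666e-01,  6.99080767e-03, -3.25908638e-04,
       -1.19399202e+00, -2.58590417e-01]), 'joint_vel': array([-0.0005462 , -0.00277603,  0.00452749,  0.00014001, -0.00194712,
       -0.00087956]), 'joint_efforts': array([-4.67772461e-04, -3.92678404e+01,  1.88582218e+01,  4.18862253e+00,
       -3.43305292e-03, -4.72829583e-06]), 'position': array([ 209.94806172, -588.23097282,  221.98905256]), 'ee_rot': array([-1.70506756e-01,  9.85356172e-01,  7.89203977e-04, -1.95295959e-04]), 'contact_force': array([-0.60731973,  0.26494317,  0.07331199]), 'wrist_torque': array([ 0.02199271, -0.03160862, -0.0428773 ]), 'grasp_force': 0.0, 'gripper_width': 85.20641842484986}
```

View pics/scene0.png

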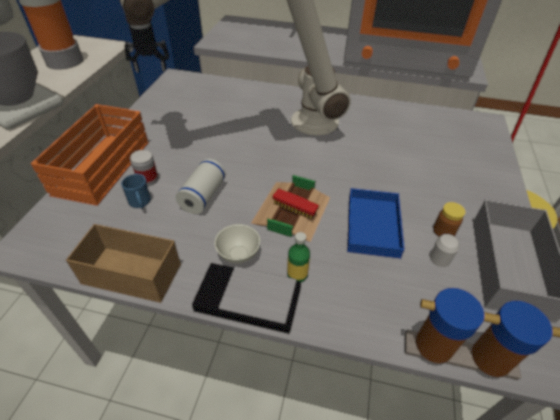

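View pics/side0.png

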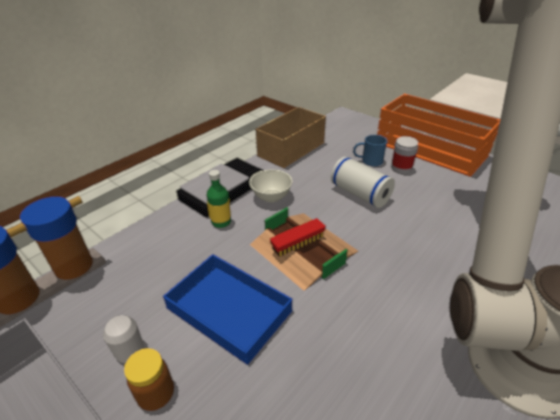

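Scene: roller at (201,186), rest at (292,207) with cheeks at (303,183) and (281,229), brush at (295,203), tray at (375,222), bowl (238,243), soap (299,258). Side: roller (362,183), cheeks (276,219) and (335,263), brush (298,236), tray (228,306).

```bash
python3 - <<'E'
from h import *
import pickle
D=pickle.load(open('D.pkl','rb'))
def mask(d,name,roi):
    x0,y0,x1,y1=roi; hsv=cv2.cvtColor(d['color'],cv2.COLOR_BGR2HSV); H,S,V=[hsv[...,i].astype(int) for i in range(3)]
    m={'red':((H<8)|(H>172))&(S>150)&(V>70),'green':(H>50)&(H<85)&(S>100),'blue':(H>100)&(H<130)&(S>140),
       'white':(S<60)&(V>150)}[name]
    o=np.zeros(m.shape,np.uint8);o[y0:y1,x0:x1]=m[y0:y1,x0:x1]*255;return o
def big(m):
    c,_=cv2.findContours(m,cv2.RETR_EXTERNAL,cv2.CHAIN_APPROX_NONE);return sorted(c,key=cv2.contourArea)[::-1]
def quad(c): return cv2.boxPoints(cv2.minAreaRect(c)).round(1).tolist()
R_={'scene':dict(red=(260,180,330,225),tray=(340,180,410,260),green=(260,170,320,240)),
    'side':dict(red=(262,215,335,265),tray=(155,250,300,365),green=(258,205,355,280))}
for n in D:
    if n=='wrist':continue
    d=D[n]
    c=big(mask(d,'red',R_[n]['red']))[0]; M=cv2.moments(c); print(n,'red',cv2.contourArea(c),M['m10']/M['m00'],M['m01']/M['m00'],quad(c))
    h=cv2.convexHull(big(mask(d,'blue',R_[n]['tray']))[0])
    print(' tray',cv2.approxPolyDP(h,3,True)[:,0].tolist())
    for c in big(mask(d,'green',R_[n]['green']))[:3]:
        print(' green',cv2.contourArea(c),cv2.approxPolyDP(cv2.convexHull(c),1.5,True)[:,0].tolist())
# upscaled crops side by side
a=cv2.resize(D['scene']['color'][150:260,170:350],None,fx=4,fy=4,interpolation=cv2.INTER_CUBIC)
b=cv2.resize(D['side']['color'][150:290,240:400],None,fx=4,fy=4,interpolation=cv2.INTER_CUBIC)
cv2.imwrite('pics/a.png',a);cv2.imwrite('pics/b.png',b)
E
```

```text
scene red 536.0 295.45646766169153 201.15764925373134 [[271.29998779296875, 198.10000610351562], [276.79998779296875, 185.10000610351562], [319.1000061035156, 202.89999389648438], [313.6000061035156, 216.0]]
 tray [[352, 190], [397, 194], [402, 240], [399, 256], [348, 250]]
 green 216.0 [[268, 220], [275, 220], [290, 225], [290, 235], [268, 228]]
 green 147.0 [[293, 177], [313, 181], [313, 186], [306, 188], [296, 185]]
side red 807.0 296.19991738950847 234.29884345311854 [[268.29998779296875, 237.3000030517578], [318.6000061035156, 214.1999969482422], [325.79998779296875, 229.89999389648438], [275.5, 253.0]]
 tray [[211, 256], [290, 299], [289, 313], [248, 362], [167, 306], [164, 296]]
 green 291.0 [[346, 250], [344, 263], [323, 277], [323, 264]]
 green 221.5 [[286, 208], [284, 222], [273, 228], [266, 227], [267, 219]]
```

View pics/a.png

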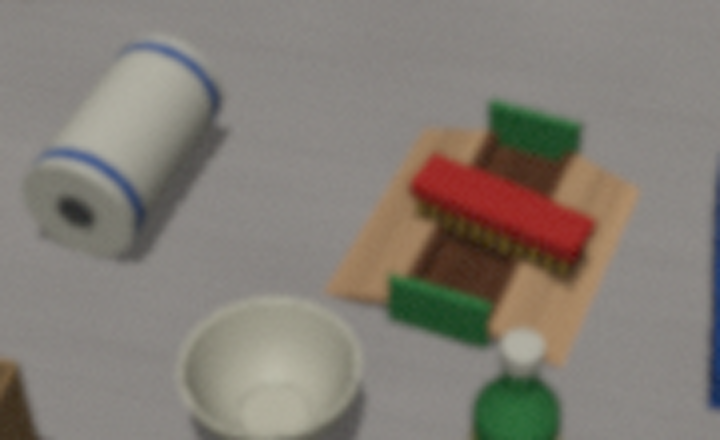

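View pics/b.png

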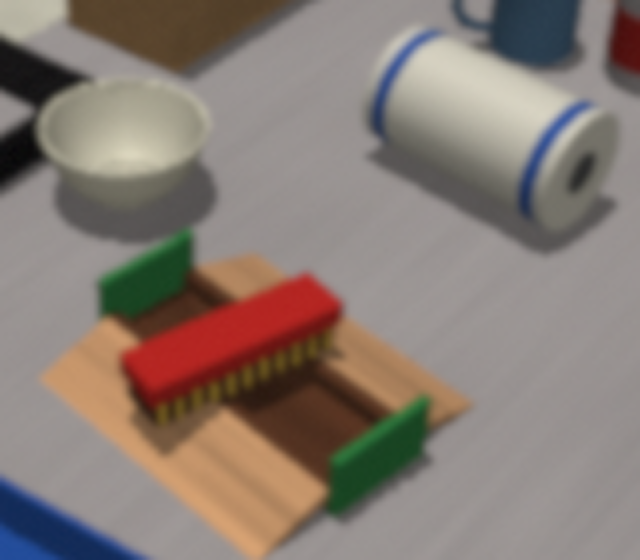

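Crops (×4): roller hub seen at scene (75,210) for the +x end and side (582,172) for the −x end; ramp corners, cheek top edges and the brush top corners are clear in both.

```bash
python3 - <<'E'
from h import *
import pickle
np.set_printoptions(precision=1,suppress=True)
D=pickle.load(open('D.pkl','rb'));S,T=D['scene'],D['side']
s=lambda x,y:(170+x/4-.4,150+y/4-.4); t=lambda x,y:(240+x/4-.4,150+y/4-.4)
print('rest S',plane(S,[s(425,130),s(638,187),s(560,365),s(330,290)],0)[:,:2].tolist())
print('rest T',plane(T,[t(470,405),t(265,558),t(40,378),t(250,255)],0)[:,:2].tolist())
for a,b in [((490,102),(428,398)),((580,122),(330,462)),((390,278),(190,233)),((490,308),(100,285))]:
    print('cheek',*tri(S,s(*a),T,t(*b)))
for a,b in [((432,154),(340,302)),((412,182),(306,274)),((594,222),(155,380)),((580,248),(123,352))]:
    print('brush',*tri(S,s(*a),T,t(*b)))
A=plane(S,[s(75,210)],48)[0];B=plane(T,[t(582,172)],48)[0]
print('roller ends',A,B,np.linalg.norm(A-B),(A+B)/2, np.degrees(np.arctan2(*(A-B)[1::-1])))
for a,b in [((352,190),(289,299)),((397,194),(248,349)),((402,240),(165,297)),((348,235),(212,257))]:
    print('tray',*tri(S,a,T,b))
# colour centroid height of red mask
print('redcent',*tri(S,(295.5,201.2),T,(296.2,234.3)))
for n,u,z in [('bowl',s(270,365),60),('soap',s(522,350),170)]: print(n,plane(S,[u],z))
print('bowl T',plane(T,[t(124,128)],55))
E
```

```text
rest S [[415.9962805700991, -64.84933633301151], [440.200910417916, 128.7649583079515], [650.4351247789946, 100.77983340506063], [620.3128650630498, -91.21379594885227]]
rest T [[418.7305521153083, -63.057813897672645], [442.48249761443685, 124.96784821101505], [653.1948135441173, 101.973110758482], [626.6795830297531, -91.57217678360655]]
cheek [419.8  -7.   48.2] 0.3592910398341811
cheek [432.1  74.9  51.9] 5.945184814798495
cheek [638.3 -36.7  48. ] 0.47251274002056465
cheek [648.9  44.1  47.3] 0.7800238905965899
brush [507.7 -35.7  58.8] 1.7091281134611822
brush [542.3 -44.   58. ] 0.31263250899670764
brush [550.6 102.6  60.6] 4.923348243631519
brush [582.   97.2  61.4] 4.723076816721835
roller ends [ 630.6 -296.    48. ] [ 464.3 -278.1   48. ] 167.22397358929265 [ 547.4 -287.    48. ] -6.134484439291379
tray [433.6 199.2  41.3] 2.2819807753990404
tray [416.4 344.3  42.8] 4.2505677126391985
tray [630.6 370.1  57.3] 13.394567552200751
tray [649.1 218.9  52.3] 19.228469138023684
redcent [546.3  33.1  52.2] 3.4490705350617796
bowl [[752.1 -94.1  60. ]]
soap [[785.9  89.9 170. ]]
bowl T [[754.2 -95.8  55. ]]
```

```bash
cat >> h.py <<'E'
def target(yaw):  # tool down, tool y at world angle yaw (deg)
    a=np.radians(yaw); y=np.array([np.cos(a),np.sin(a),0]); z=np.array([0,0,-1.]); return R.from_matrix(np.c_[np.cross(y,z),y,z])
def delta(x,y,z,yaw):
    s=read_state(); r=R.from_quat(s['ee_rot']); p=np.array(s['position'])
    t=target(yaw)
    if (r.inv()*t).magnitude()>np.pi/2: t=target(yaw+180)
    rv=(r.inv()*t).as_rotvec(); sh=r.inv().apply(np.array([x,y,z])-p)
    n=max(np.linalg.norm(sh)/60,np.degrees(np.linalg.norm(rv))/10)
    print('to',(x,y,z,yaw),'turn',rv.round(3).tolist(),'shift',sh.round(1).tolist(),'rows',round(n,1))
def st():
    s=read_state(); r=R.from_quat(s['ee_rot']).as_matrix()
    print('t',round(s['clock'],2),'p',np.round(s['position'],1).tolist(),'yaw',round(np.degrees(np.arctan2(r[1,1],r[0,1])),1),'F',np.round(s['contact_force'],1).tolist(),'w',round(s['gripper_width'],1),'g',round(s['grasp_force'],1))
E
python3 -c "
from h import *
st();delta(545,30,200,163.5)"
```

```text
t 0.15 p [209.9, -588.2, 222.0] yaw 109.6 F [-0.6, 0.3, 0.1] w 85.2 g 0.0
to (545, 30, 200, 163.5) turn [0.002, 0.001, -0.94] shift [-523.3, 469.7, 22.7] rows 11.7
```

Request:
carry_out(motion=[[0,0,-0.08,-43.5,39,2,1],[0,0,-0.16,-87,78,4,1],[0,0,-0.24,-131,117,6,1],[0,0,-0.32,-174,157,8,1],[0,0,-0.4,-218,196,10,1]])

```text
clock: 0.78
position: [350.0, -329.0, 212.7]
ee_rot: [-0.364, 0.931, -0.0, 0.0]
contact_force: [0.9, 0.4, -0.0]
gripper_width: 85.3
grasp_force: 0.0
```

```bash
python3 -c "
from h import *
st();delta(545,30,200,163.5)"
```

```text
t 0.78 p [350.0, -329.0, 212.7] yaw 132.7 F [0.9, 0.4, -0.0] w 85.3 g 0.0
to (545, 30, 200, 163.5) turn [-0.0, 0.0, -0.538] shift [-386.8, 131.6, 12.7] rows 6.8
```

Request:
carry_out(motion=[[0,0,-0.08,-55,19,2,1],[0,0,-0.16,-110,38,4,1],[0,0,-0.24,-165,56,5,1],[0,0,-0.32,-220,75,7,1],[0,0,-0.4,-275,94,9,1]])

```text
clock: 1.4
position: [489.0, -73.6, 203.8]
ee_rot: [-0.542, 0.84, -0.0, 0.0]
contact_force: [0.6, -1.6, 0.3]
gripper_width: 85.2
grasp_force: 0.0
```

```bash
python3 - <<'E'
from h import *
st();delta(545,30,200,163.5)
d=grab('wrist');cv2.imwrite('pics/w1.png',d['color']);print(d['position'])
E
```

```text
t 1.4 p [489.0, -73.6, 203.8] yaw 155.6 F [0.6, -1.6, 0.3] w 85.2 g 0.0
to (545, 30, 200, 163.5) turn [-0.0, 0.0, -0.137] shift [-117.5, -8.3, 3.8] rows 2.0
[ 453.72189977 -150.42457384  355.08346059]
```

View pics/w1.png

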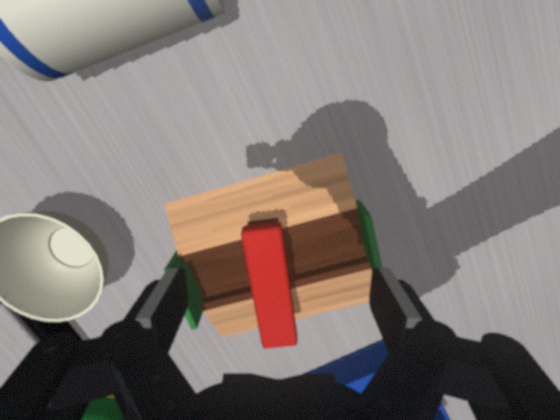

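Wrist view: brush top from (262,230) to (280,345), rest ramp corners (166,205) and (340,155), roller band/edge at top-left, bowl at (50,270).

```bash
python3 - <<'E'
from h import *
import pickle
np.set_printoptions(precision=1,suppress=True)
D=pickle.load(open('D.pkl','rb'));S,T=D['scene'],D['side']
d=grab('wrist');st();pickle.dump(d,open('w1.pkl','wb'))
hsv=cv2.cvtColor(d['color'],cv2.COLOR_BGR2HSV).astype(int)
m=(((hsv[...,0]<8)|(hsv[...,0]>172))&(hsv[...,1]>150)&(hsv[...,2]>150)).astype(np.uint8)
c=max(cv2.findContours(m,0,1)[0],key=cv2.contourArea);b=cv2.boxPoints(cv2.minAreaRect(c));print(b)
P=plane(d,b,60);print(P,P.mean(0));
for i in range(4):print(np.linalg.norm(P[i]-P[i-1]),np.degrees(np.arctan2(*(P[i]-P[i-1])[1::-1])))
s=lambda x,y:(170+x/4-.4,150+y/4-.4); t=lambda x,y:(240+x/4-.4,150+y/4-.4)
i=np.argsort(b[:,1]); lo=b[i[2:]];lo=lo[np.argsort(lo[:,0])] # +y end: left (larger x), right
print('h',tri(S,s(594,222),d,lo[1]),tri(S,s(580,248),d,lo[0]),tri(T,t(155,380),d,lo[1]),tri(T,t(123,352),d,lo[0]))
print('rest corners',plane(d,[(166,205),(340,155)],0))
delta(545,30,75,163.5)
E
```

```text
t 1.5 p [490.7, -71.7, 203.4] yaw 155.9 F [-0.4, -0.1, 0.1] w 85.4 g 0.0
[[241.9 226.4]
 [280.9 220.9]
 [297.6 339.5]
 [258.7 345. ]]
[[541.7 -46.   60. ]
 [504.  -35.6  60. ]
 [545.4 105.   60. ]
 [589.1  94.   60. ]] [545.1  29.4  60. ]
147.8064016890322 -108.70070453647428
39.11053380325146 164.6619650307323
146.53475732036415 73.59588075634169
45.065953522495775 -14.012475642611255
h (array([547. , 105.7,  56.9]), np.float64(3.4621315156745283)) (array([587.2,  96.7,  61.7]), np.float64(7.297949184822508)) (array([546. , 102.6,  64. ]), np.float64(3.546540270331651)) (array([586.3,  92.6,  59.9]), np.float64(5.343997217810136))
rest corners [[628.  -85.9   0. ]
 [421.9 -58.4   0. ]]
to (545, 30, 75, 163.5) turn [-0.0, 0.0, -0.133] shift [-114.9, -8.0, 128.5] rows 2.9
```

Request:
carry_out(motion=[[0,0,-0.066,-57,-4,20,1],[0,0,-0.13,-115,-8,45,1],[0,0,-0.13,-115,-8,95,1],[0,0,-0.13,-115,-8,140,1],[0,0,-0.13,-115,-8,159,1]])

```text
clock: 2.12
position: [541.3, 24.9, 41.8]
ee_rot: [-0.594, 0.805, 0.001, -0.003]
contact_force: [-0.2, 0.6, 0.6]
gripper_width: 84.9
grasp_force: 0.0
```

Request:
carry_out(motion=[[0,0,0,0,0,0,1],[0,0,0,0,0,0,-0.5],[0,0,0,0,0,0,-0.5],[0,0,0,0,0,0,-0.5],[0,0,0,0,0,0,-0.5]])

```text
clock: 2.75
position: [544.4, 25.9, 46.5]
ee_rot: [-0.594, 0.804, -0.001, 0.001]
contact_force: [-1.6, -0.1, 5.8]
gripper_width: 39.5
grasp_force: 59.7
```

```bash
python3 - <<'E'
from h import *
import pickle
st()
d=pickle.load(open('D.pkl','rb'))
S,T=d['scene'],d['side']
# tray rim: crops' hull corners on plane z=45
print(plane(S,[(352,190),(397,194),(402,240),(348,236)],45).round(0)[:,:2].tolist())
print(plane(T,[(290,299),(248,349),(164,296),(211,256)],45).round(0)[:,:2].tolist())
delta(545,30,130,163.5)
E
```

```text
t 2.75 p [544.4, 25.9, 46.5] yaw 163.0 F [-1.6, -0.1, 5.8] w 39.5 g 59.7
[[439.0, 200.0], [420.0, 346.0], [617.0, 366.0], [641.0, 211.0]]
[[430.0, 199.0], [415.0, 343.0], [646.0, 372.0], [661.0, 224.0]]
to (545, 30, 130, 163.5) turn [-0.002, 0.001, -0.01] shift [-4.1, 0.5, -83.5] rows 1.4
```

Request:
carry_out(motion=[[0,0,0,0,0,-40,-0.5],[0,0,0,0,0,-84,-0.5],[0,0,0.16,-20,0,-84,-0.5],[0,0,0.33,-60,0,-84,-0.5],[0,0,0.5,-100,0,-84,-0.5]])

```text
clock: 3.38
position: [572.7, 122.1, 129.0]
ee_rot: [-0.374, 0.928, 0.0, 0.0]
contact_force: [0.7, -0.5, -1.7]
gripper_width: 39.2
grasp_force: 61.1
```

```bash
python3 - <<'E'
from h import *
st();delta(538,284,130,96.7)
d=grab('wrist');cv2.imwrite('pics/w2.png',d['color'])
import pickle;pickle.dump(d,open('w2.pkl','wb'))
E
```

```text
t 3.38 p [572.7, 122.1, 129.0] yaw 133.9 F [0.7, -0.5, -1.7] w 39.2 g 61.1
to (538, 284, 130, 96.7) turn [0.001, 0.0, 0.649] shift [-87.2, 140.7, -0.9] rows 3.7
```

View pics/w2.png

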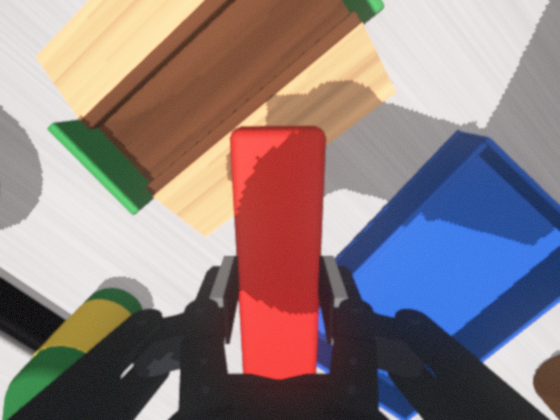

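Brush held squarely between the pads at (278,250); empty rest behind it, tray corner near (485,137).

Request:
carry_out(motion=[[0,0,0.16,-22,35,0,-0.5],[0,0,0.32,-44,70,0,-0.5],[0,0,0.48,-65,105,0,-0.5],[0,0,0.65,-87,141,0,-0.5],[0,0,0.65,-87,141,0,-0.5]])

```text
clock: 4.05
position: [535.8, 285.5, 128.5]
ee_rot: [-0.063, 0.998, 0.0, -0.0]
contact_force: [-0.0, 0.4, -2.0]
gripper_width: 39.4
grasp_force: 61.2
```

```bash
python3 - <<'E'
from h import *
st()
w=grab('wrist');d=grab('side');s=grab('scene');delta(538,284,33,96.7)
a=np.hstack([d['color'][220:380,140:320],s['color'][160:320,320:500]])
a=cv2.resize(a,None,fx=2.2,fy=2.2,interpolation=cv2.INTER_CUBIC)
b=cv2.resize(w['color'],None,fx=.42,fy=.42); 
o=np.zeros((a.shape[0]+b.shape[0],800,3),np.uint8);o[:a.shape[0],:a.shape[1]]=a;o[a.shape[0]:,:b.shape[1]]=b
cv2.imwrite('pics/t1.png',o)
E
```

```text
t 4.05 p [535.8, 285.5, 128.5] yaw 97.3 F [-0.0, 0.4, -2.0] w 39.4 g 61.2
to (538, 284, 33, 96.7) turn [-0.0, -0.001, 0.007] shift [-1.9, 1.4, 95.5] rows 1.6
```

View pics/t1.png

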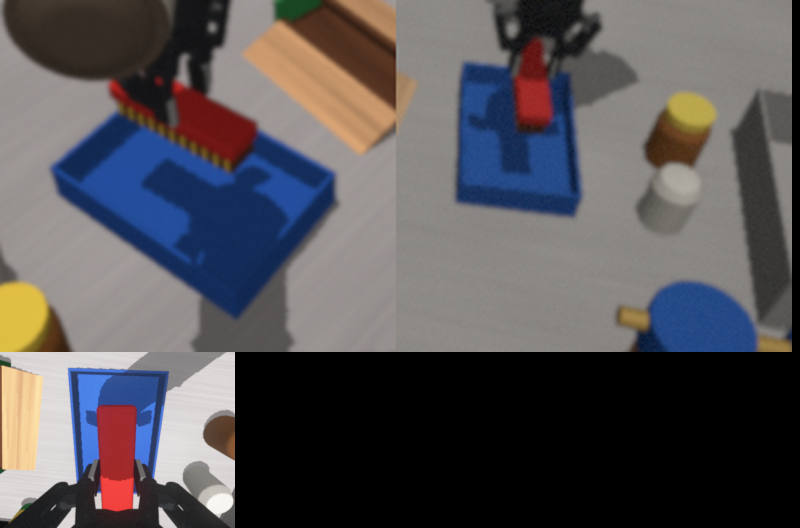

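The brush is aligned with the tray and centred between its long walls; descend.

Request:
carry_out(motion=[[0,0,0,0,0,45,-0.5],[0,0,0,0,0,80,-0.5],[0,0,0,0,0,96,-0.5],[0,0,0,0,0,96,-0.5],[0,0,0,0,0,96,0.5]])

```text
clock: 4.82
position: [537.9, 283.6, 34.3]
ee_rot: [-0.061, 0.998, 0.001, 0.001]
contact_force: [-0.3, 0.9, 0.3]
gripper_width: 56.1
grasp_force: 0.0
```

Request:
carry_out(motion=[[0,0,0,0,0,0,0.5],[0,0,0,0,0,0,0.5],[0,0,0,0,0,-40,0.5],[0,0,0,0,0,-95,0.5],[0,0,0,0,0,-145,-1]])

```text
clock: 5.45
position: [536.8, 283.2, 180.2]
ee_rot: [-0.062, 0.998, 0.0, 0.001]
contact_force: [0.5, 0.0, 0.2]
gripper_width: 47.3
grasp_force: 0.0
```

```bash
python3 - <<'E'
from h import *
st()
d=grab('side');w=grab('wrist')
for k in(d,w):
    hsv=cv2.cvtColor(k['color'],cv2.COLOR_BGR2HSV).astype(int)
    m=(((hsv[...,0]<8)|(hsv[...,0]>172))&(hsv[...,1]>150)&(hsv[...,2]>70)).astype(np.uint8)
    if k is d: m[:,330:]=0
    c=max(cv2.findContours(m,0,1)[0],key=cv2.contourArea);r=cv2.minAreaRect(c);print(r,plane(k,cv2.boxPoints(r),45)[:,:2].round().tolist())
E
```

```text
t 5.45 p [536.8, 283.2, 180.2] yaw 97.1 F [0.5, 0.0, 0.2] w 47.3 g 0.0
((227.338134765625, 299.51715087890625), (63.39968490600586, 19.417335510253906), 29.47589111328125) [[602.0, 321.0], [624.0, 275.0], [466.0, 256.0], [452.0, 299.0]]
((275.0, 178.5), (149.0, 44.0), 90.0) [[470.0, 256.0], [465.0, 294.0], [610.0, 315.0], [615.0, 270.0]]
```

```bash
python3 - <<'E'
from h import *
import pickle
D=pickle.load(open('D.pkl','rb'));S,T=D['scene'],D['side']
print(read_state()['joints'].round(2))
print('mug,tin S',plane(S,[(136,184),(144,158)],85).round(),'T',plane(T,[(374,140),(405,145)],90).round())
delta(700,-200,222,82.6);delta(510,-230,240,172.6)
E
```

```text
[ 0.75  0.38 -0.1   0.   -1.08 -2.2 ]
mug,tin S [[ 630. -467.   85.]
 [ 504. -505.   85.]] T [[ 618. -466.   90.]
 [ 522. -501.   90.]]
to (700, -200, 222, 82.6) turn [0.008, 0.012, 0.253] shift [-99.2, -501.1, -38.5] rows 8.5
to (510, -230, 240, 172.6) turn [-0.003, 0.016, -1.318] shift [92.8, -507.2, -59.0] rows 8.7
```

Request:
carry_out(motion=[[0,0,0.025,-10,-56,-10,0.2],[0,0,0.05,-19,-112,-20,0.2],[0,0,0.075,-29,-168,-30,0.2],[0,0,0.1,-38,-224,-42,0.2],[0,0,0.125,-48,-280,-42,0.2]])

```text
clock: 6.18
position: [619.5, 9.5, 221.2]
ee_rot: [0.001, 1.0, 0.0, 0.001]
contact_force: [0.6, 0.9, -0.3]
gripper_width: 51.4
grasp_force: 0.0
```

Request:
carry_out(motion=[[0,0,0.025,-10,-56,0,0.2],[0,0,0.05,-19,-112,0,0.2],[0,0,0.075,-29,-168,0,0.2],[0,0,0.1,-38,-224,0,0.2],[0,0,0.125,-48,-280,0,0.2]])

```text
clock: 6.8
position: [666.1, -270.7, 219.7]
ee_rot: [0.064, 0.998, 0.0, 0.0]
contact_force: [0.6, 0.3, -0.0]
gripper_width: 51.0
grasp_force: 0.0
```

```bash
python3 - <<'E'
from h import *
import pickle
st();delta(700,-290,222,82.6)
d=grab('wrist');cv2.imwrite('pics/w3.png',d['color']);pickle.dump(d,open('w3.pkl','wb'));print(d['position'])
E
```

```text
t 6.8 p [666.1, -270.7, 219.7] yaw 82.7 F [0.6, 0.3, -0.0] w 51.0 g 0.0
to (700, -290, 222, 82.6) turn [0.0, 0.0, 0.001] shift [-36.1, -14.8, -2.2] rows 0.7
[ 581.9644223  -259.96876795  371.00611944]
```

View pics/w3.png

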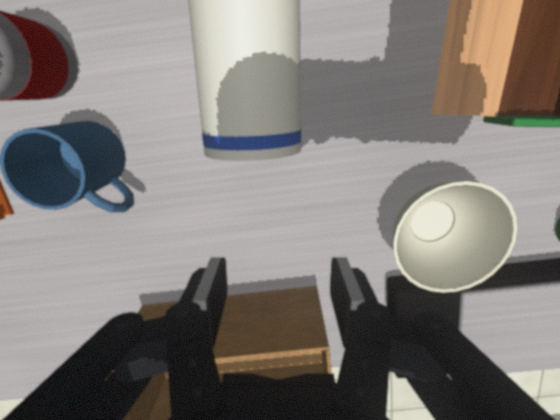

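Roller seen from above: end edge at (253,157), side silhouettes from (193,20)-(205,145) and (299,20)-(301,140); mug (65,165), bowl (455,237) well clear.

```bash
cat >> h.py <<'E'
def edgefit(d,a,b,w=6):
    """refine line a-b (pixels) by strongest gradient along its normal"""
    g=cv2.GaussianBlur(d['color'],(3,3),0).astype(np.float32); a,b=np.array(a,float),np.array(b,float)
    t=(b-a)/np.linalg.norm(b-a); n=np.array([-t[1],t[0]]); P=[];off=np.arange(-w,w+.01,.5)
    for s in np.linspace(0,1,40):
        q=a+(b-a)*s+off[:,None]*n
        v=cv2.remap(g,q[:,:1].astype(np.float32),q[:,1:].astype(np.float32),1)[:,0]
        gr=np.abs(v[4:]-v[:-4]).sum(1); k=gr.argmax(); P.append(q[k+2])
    P=np.array(P); vx,vy,x0,y0=cv2.fitLine(P.astype(np.float32),cv2.DIST_HUBER,0,.01,.01).ravel()
    res=np.abs((P-[x0,y0])@[-vy,vx]); return np.array([x0,y0]),np.array([vx,vy]),np.median(res)
def cyl(d,l,r):
    ns=[]
    for e in(l,r):
        p,v,_=edgefit(d,*e); o,q=ray(d,[p-30*v,p+30*v]); n=np.cross(q[0],q[1]); ns.append(n/np.linalg.norm(n)); print('res',round(_,2))
    u=np.cross(*ns); u/=np.linalg.norm(u); u*=np.sign(u[0])
    o,c=ray(d,[(np.array(l).mean(0)+np.array(r).mean(0))/2]); c=c[0]
    ns=[n*np.sign(n@c) for n in ns]
    p=o+np.linalg.solve(np.array([ns[0],ns[1],u]),[48,48,0]); return p,u
E
python3 - <<'E'
from h import *
import pickle
d=pickle.load(open('w3.pkl','rb'))
p,u=cyl(d,((193,20),(204,135)),((299,20),(300,130)))
print(p,u,np.degrees(np.arctan2(u[1],u[0])))
e=edgefit(d,(225,158),(285,156),4);print(e)
E_=plane(d,[e[0]+(253-e[0][0])/e[1][0]*e[1]],96)[0]; print('end',E_)
s=(E_-p)@u; print('end on axis',p+s*u,'centre',p+(s-85)*u)
print('rest edges',plane(d,[(435,112),(484,117)],0))
E
```

```text
res 0.22
res 1.04
[ 509.87677878 -279.00791752   54.14020341] [ 0.96696873 -0.1423637  -0.21143332] -8.375305721851252
(array([252.92776, 159.52043], dtype=float32), array([ 0.9992351 , -0.03910513], dtype=float32), np.float64(0.5178864592816019))
end [ 632.91472998 -288.08622801   96.        ]
end on axis [ 617.61229384 -294.86947115   30.58320805] centre [ 535.41995167 -282.76855677   48.55504048]
rest edges [[ 6.23940808e+02 -8.93900570e+01  5.68434189e-14]
 [ 6.36377068e+02 -3.49773110e+01  0.00000000e+00]]
```

```bash
cat >> h.py <<'E'
def cyl1(d,e,inside,zc=48):
    """axis of a horizontal cylinder (r 48, axis height zc) from one silhouette edge"""
    p,v,_=edgefit(d,*e); o,q=ray(d,[p-30*v,p+30*v]); n=np.cross(q[0],q[1]); n/=np.linalg.norm(n)
    n*=np.sign(n@ray(d,[inside])[1][0]); u=np.array([n[1],-n[0],0]); u/=np.linalg.norm(u); u*=np.sign(u[0])
    h=n[:2]; h2=h/(h@h)*(48-n[2]*(zc-o[2])); print('res',round(_,2),'ang',np.degrees(np.arctan2(u[1],u[0])).round(2)); return np.r_[o[:2]+h2,zc],u
E
python3 - <<'E'
from h import *
import pickle
d=pickle.load(open('w3.pkl','rb'))
for e in [((193,20),(204,135)),((299,20),(300,130)),((299,5),(300,50)),((300,95),(301,130))]:
    p,u=cyl1(d,e,(253,80)); print('axis at x=631:',p+u*(631-p[0])/u[0],' at 465',p+u*(465-p[0])/u[0])
delta(665,-297,50,83)
E
```

```text
res 0.22 ang -5.44
axis at x=631: [ 631.        -291.9961671   48.       ]  at 465 [ 465.         -276.19952591   48.        ]
res 1.04 ang -9.08
axis at x=631: [ 631.         -298.00463208   48.        ]  at 465 [ 465.         -271.48800227   48.        ]
res 0.12 ang -6.14
axis at x=631: [ 631.         -292.45027725   48.        ]  at 465 [ 465.         -274.59065506   48.        ]
res 0.83 ang -2.72
axis at x=631: [ 631.         -293.79782334   48.        ]  at 465 [ 465.         -285.90027123   48.        ]
to (665, -297, 50, 83) turn [-0.003, 0.0, -0.012] shift [-1.5, -19.0, 168.7] rows 2.8
```

Request:
carry_out(motion=[[0,0,-0.026,-10,-18,50,0.2],[0,0,-0.026,-10,-18,105,0.2],[0,0,-0.026,-10,-18,150,0.2],[0,0,-0.026,-10,-18,173,0.2],[0,0,-0.026,-10,-18,173,0.2]])

```text
clock: 7.48
position: [672.0, -287.5, 43.9]
ee_rot: [0.051, 0.999, 0.001, -0.003]
contact_force: [0.4, 0.5, 0.9]
gripper_width: 51.3
grasp_force: 0.0
```

```bash
python3 - <<'E'
from h import *
st();delta(665,-295.7,46,84.2);delta(595,-288.6,46,84.2)
E
```

```text
t 7.47 p [672.0, -287.5, 43.9] yaw 84.2 F [0.4, 0.5, 0.9] w 51.3 g 0.0
to (665, -295.7, 46, 84.2) turn [0.001, -0.006, -0.0] shift [6.1, -8.9, -2.1] rows 0.2
to (595, -288.6, 46, 84.2) turn [0.001, -0.006, -0.0] shift [76.5, -8.9, -1.7] rows 1.3
```

Request:
carry_out(motion=[[0,-0.006,0,6,-9,-2,0.2],[0,-0.006,0,18,-9,-2,0.2],[0,-0.006,0,27,-9,-2,0.2],[0,-0.006,0,35,-9,-2,0.2],[0,-0.006,0,43,-9,-2,0.2]])

```text
clock: 8.1
position: [631.3, -293.0, 50.4]
ee_rot: [0.05, 0.999, -0.001, 0.005]
contact_force: [3.7, -0.3, 2.0]
gripper_width: 51.3
grasp_force: 1.8
```

Request:
carry_out(motion=[[0,0,0,8,0,0,0.2],[0,0,0,15,0,0,0.2],[0,0,0,22,0,0,0.2],[0,0,0,27,0,0,0.2],[0,0,0,29,0,0,0.2]])

```text
clock: 8.72
position: [600.8, -289.8, 48.6]
ee_rot: [0.051, 0.999, -0.0, 0.003]
contact_force: [3.1, 0.7, -0.1]
gripper_width: 51.3
grasp_force: 1.7
```

```bash
python3 - <<'E'
from h import *
import pickle
st();delta(595,-288.6,46,84.2)
d=grab('wrist');s=grab('side');pickle.dump((d,s),open('w4.pkl','wb'))
a=np.hstack([cv2.resize(d['color'],(400,300)),cv2.resize(s['color'][120:270,240:440],(400,300))]);cv2.imwrite('pics/r1.png',a)
E
```

```text
t 8.72 p [600.8, -289.8, 48.6] yaw 84.2 F [3.1, 0.7, -0.1] w 51.3 g 1.7
to (595, -288.6, 46, 84.2) turn [0.0, 0.006, -0.0] shift [5.9, 0.6, 2.5] rows 0.1
```

View pics/r1.png

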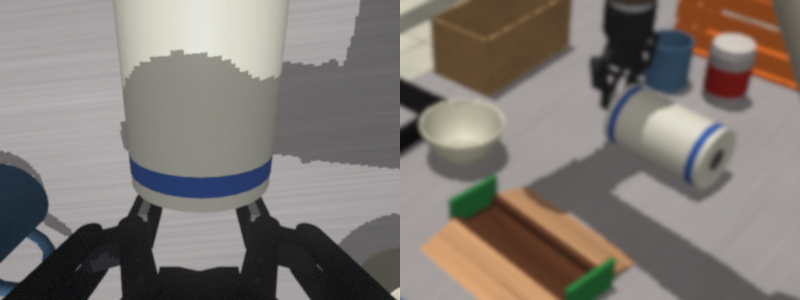

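Roller slides squarely ahead of the fingers; its −x hub is at side pixel (397.5,198.5).

```bash
python3 - <<'E'
from h import *
import pickle
d,s=pickle.load(open('w4.pkl','rb'))
B=plane(s,[(397.3,198.3)],48)[0]; print('-x end',B)
g=cv2.cvtColor(s['color'],cv2.COLOR_BGR2GRAY)[185:212,385:410]; m=(g<g.max()*.45).astype(np.uint8); M=cv2.moments(m,True);print('dark',M['m00'],385+M['m10']/M['m00'],185+M['m01']/M['m00'])
u=np.array([.995,-.101,0])
for c in(B+85*u, ):
    r=c[:2]-[534,18.5];print(c,'rest frame',r@[.9917,-.1288],r@[.1288,.9917])
p=np.array(read_state()['position']);c=p[:2]-u[:2]*96;r=c-[534,18.5];print('from tcp',c,r@[.9917,-.1288])
E
```

```text
-x end [ 423.66267494 -275.91475113   48.        ]
dark 114.0 394.44736842105266 200.78070175438597
[ 508.23767494 -284.49975113   48.        ] rest frame 13.47787018498919 -303.80304066713313
from tcp [ 505.0494086  -280.05310738] 9.743338734322432
```

Request:
carry_out(motion=[[0,0,0,3,0,2,0.2],[0,0,0,6,0,2,0.2],[0,0,0,6,0,2,0.2],[0,0,0,-15,0,0,0.2],[0,0,0,-50,0,-20,0.2]])

```text
clock: 9.45
position: [647.1, -294.1, 66.2]
ee_rot: [0.051, 0.999, 0.001, -0.002]
contact_force: [1.2, 0.2, -0.1]
gripper_width: 51.4
grasp_force: 0.0
```

```bash
python3 - <<'E'
from h import *
st();delta(600,-320,210,130);delta(485,-375,210,172.6);print(read_state()['joints'].round(2))
E
```

```text
t 9.45 p [647.1, -294.1, 66.2] yaw 84.1 F [1.2, 0.2, -0.1] w 51.4 g 0.0
to (600, -320, 210, 130) turn [0.004, -0.003, -0.801] shift [44.8, -30.2, -143.6] rows 4.6
to (485, -375, 210, 172.6) turn [0.005, -0.002, -1.544] shift [153.6, -96.7, -143.3] rows 8.8
[-0.2   0.66  0.06 -0.   -0.98 -1.47]
```

Request:
carry_out(motion=[[0,0,-0.17,0,0,-50,0.4],[0,0,-0.34,20,-10,-100,0.4],[0,0,-0.51,50,-25,-143,0.4],[0,0,-0.68,75,-45,-143,0.4],[0,0,-0.85,100,-65,-143,0.4]])

```text
clock: 10.07
position: [541.1, -349.0, 210.8]
ee_rot: [-0.368, 0.93, 0.0, 0.001]
contact_force: [0.1, -0.2, 0.0]
gripper_width: 60.0
grasp_force: 0.0
```

```bash
python3 - <<'E'
from h import *
st();delta(485,-370,205,172.6)
E
```

```text
t 10.07 p [541.1, -349.0, 210.8] yaw 133.2 F [0.1, -0.2, 0.0] w 60.0 g 0.0
to (485, -370, 205, 172.6) turn [-0.001, 0.003, -0.688] shift [55.3, 23.1, 5.6] rows 3.9
```

Request:
carry_out(motion=[[0,0,-0.17,12,6,0,0.4],[0,0,-0.34,25,12,0,0.4],[0,0,-0.51,38,19,0,0.4],[0,0,-0.67,52,29,5,0.4],[0,0,-0.67,52,29,5,0.4]])

```text
clock: 10.7
position: [483.5, -362.9, 204.7]
ee_rot: [-0.65, 0.76, 0.0, 0.001]
contact_force: [0.0, 0.6, -0.8]
gripper_width: 59.8
grasp_force: 0.0
```

```bash
python3 - <<'E'
from h import *
import pickle
st();delta(492,-375,44,173)
d=grab('wrist');s=grab('side');c=grab('scene');pickle.dump((d,s,c),open('w5.pkl','wb'))
o=np.zeros((600,800,3),np.uint8)
o[:300,:400]=cv2.resize(d['color'],(400,300));o[300:,:400]=cv2.resize(s['color'][140:240,320:453],(400,300),interpolation=2);o[300:,400:]=cv2.resize(c['color'][130:250,150:310],(400,300),interpolation=2)
cv2.imwrite('pics/r2.png',o)
E
```

```text
t 10.7 p [483.5, -362.9, 204.7] yaw 171.1 F [0.0, 0.6, -0.8] w 59.8 g 0.0
to (492, -375, 44, 173) turn [-0.001, 0.002, -0.033] shift [11.0, -10.1, 160.7] rows 2.7
```

View pics/r2.png

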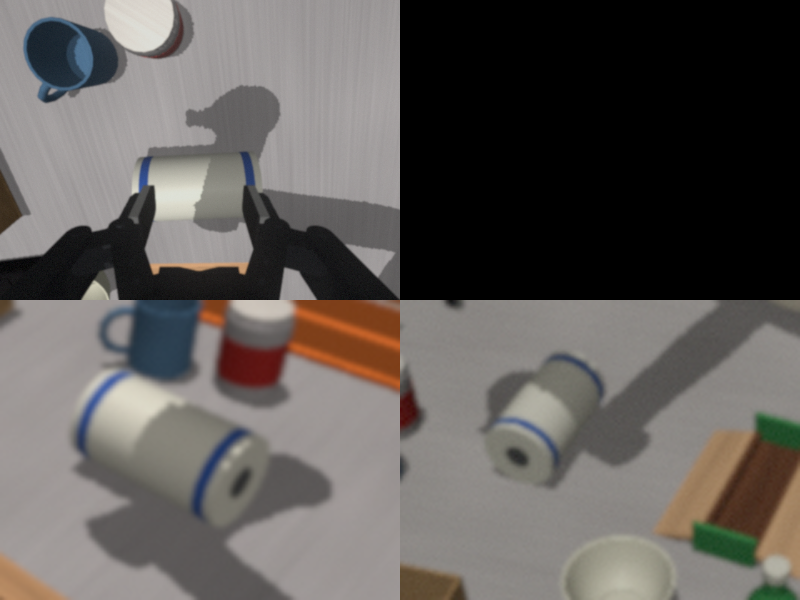

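Both hubs are visible: side (400.5,200.7), scene (196.8,193.2); roller undisturbed otherwise.

```bash
cat >> h.py <<'E'
RC=np.array([534,18.5]);RX=np.array([.9917,-.1288]);RY=np.array([.1288,.9917])
def hub(d,uv,r=9):
    x,y=map(int,np.round(uv)); g=cv2.cvtColor(d['color'],cv2.COLOR_BGR2GRAY).astype(float)[y-r:y+r+1,x-r:x+r+1]
    yy,xx=np.mgrid[-r:r+1,-r:r+1]; w=np.clip(np.median(g[r-4:r+5,r-4:r+5])-g,0,None)*(np.hypot(xx,yy)<5); 
    return np.array([x+(w*xx).sum()/w.sum(),y+(w*yy).sum()/w.sum()])
def rep(A,B):
    c=(A+B)/2; v=(A-B)[:2]; r=c[:2]-RC
    print('L',np.linalg.norm(v).round(1),'ang',np.degrees(np.arctan2(v[1],v[0])).round(2),'c',c.round(1),'rest x',(r@RX).round(1),'y',(r@RY).round(1))
E
python3 - <<'E'
from h import *
import pickle
d,s,c=pickle.load(open('w5.pkl','rb'))
a,b=hub(c,(196.8,193.2)),hub(s,(400.5,200.7));print(a,b)
for a,b in((a,b),((196.6,193),(400.3,200.5))):rep(plane(c,[a],48)[0],plane(s,[b],48)[0])
for e in [((200,216),(325,214)),((280,308),(300,307))]:
    p,u=cyl1(d,e,(275,260)); print('axis at x=500',p+u*(500-p[0])/u[0])
E
```

```text
[196.61597938 192.31443299] [399.54709419 200.52905812]
L 169.1 ang -5.98 c [ 497.8 -279.3   48. ] rest x 2.5 y -299.9
L 173.5 ang -4.94 c [ 498.5 -279.4   48. ] rest x 3.2 y -300.0
res 0.21 ang -7.47
axis at x=500 [ 500.         -272.81925852   48.        ]
res 0.41 ang -7.72
axis at x=500 [ 500.         -280.39419438   48.        ]
```

Request:
carry_out(motion=[[0,-0.1,-0.026,6,-4,50,0.4],[0,-0.2,-0.026,6,-4,105,0.4],[0,-0.2,-0.026,6,-4,145,0.4],[0,-0.2,-0.026,6,-4,160,0.4],[0,-0.2,-0.026,6,-4,160,0.4]])

```text
clock: 11.48
position: [490.2, -369.8, 45.6]
ee_rot: [-0.658, 0.746, 0.064, 0.077]
contact_force: [0.6, -0.5, 1.1]
gripper_width: 59.8
grasp_force: 0.0
```

```bash
cat >> h.py <<'E'
def rest():
    s=read_state(); p=np.array(s['position']); r=p[:2]-RC; m=R.from_quat(s['ee_rot']).as_matrix()
    print('t',round(s['clock'],2),'TCP rest x',round(r@RX,1),'y',round(r@RY,1),'z',round(p[2],1),'yaw',np.degrees(np.arctan2(m[1,1],m[0,1])).round(2),'tilt',np.degrees(np.arcsin(m[:2,2]@RY)).round(1),'Frest',np.round([s['contact_force'][:2]@RX,s['contact_force'][:2]@RY,s['contact_force'][2]],1))
def toRest(x,y,z):
    s=read_state(); r=R.from_quat(s['ee_rot']); t=R.from_rotvec([0,0,0])
    p=np.r_[RC+x*RX+y*RY,z]; T=target(172.6)*R.from_rotvec([0,-.2,0])
    print('to rest',(x,y,z),'turn',(r.inv()*T).as_rotvec().round(3).tolist(),'shift',r.inv().apply(p-s['position']).round(1).tolist())
E
python3 - <<'E'
from h import *
rest();toRest(3,-359,44);toRest(3,-167,44)
E
```

```text
t 11.47 TCP rest x 6.6 y -390.8 z 45.6 yaw 172.8 tilt 11.5 Frest [ 0.6 -0.4  1.1]
to rest (3, -359, 44) turn [-0.006, 0.0, 0.005] shift [-30.8, 3.5, 7.8]
to rest (3, -167, 44) turn [-0.006, 0.0, 0.005] shift [-219.0, 2.8, 46.1]
```

Request:
carry_out(motion=[[0,0,0,-25,3,7,0.4],[0,0,0,-40,3,10,0.4],[0,0,0,-57,3,13,0.4],[0,0,0,-76,3,17,0.4],[0,0,0,-94,3,20.5,0.4]])

```text
clock: 12.1
position: [499.3, -272.6, 44.6]
ee_rot: [-0.658, 0.746, 0.063, 0.078]
contact_force: [-0.1, 0.4, 0.1]
gripper_width: 60.1
grasp_force: 0.0
```

```bash
cat >> h.py <<'E'
def look(zc,yc,xc=3):
    """predict hubs for roller at rest coords, find dark spots near, report"""
    c=grab('scene');s=grab('side')
    P=lambda x:np.r_[RC+x*RX+yc*RY,zc]
    a=hub(c,proj(c,P(xc+85))[0]);a=hub(c,a);b=hub(s,proj(s,P(xc-85))[0]);b=hub(s,b);print('hubs',a.round(1),b.round(1))
    rep(plane(c,[a],zc)[0],plane(s,[b],zc)[0]); return c,s
E
python3 - <<'E'
from h import *
rest();look(48,-238);toRest(3,-167,44)
E
```

```text
t 12.1 TCP rest x 3.1 y -293.2 z 44.6 yaw 172.77 tilt 11.5 Frest [-0.1  0.3  0.1]
hubs [213.4 196.9] [385.  211.1]
L 169.2 ang -9.32 c [ 505.1 -214.5   48. ] rest x 1.3 y -234.8
to rest (3, -167, 44) turn [-0.007, 0.001, 0.006] shift [-122.8, -0.7, 25.6]
```

Request:
carry_out(motion=[[0,0,0,-18,0,3.5,0.4],[0,0,0,-38,0,7.5,0.4],[0,0,0,-58,0,12,0.4],[0,0,0,-78,0,16,0.4],[0,0,0,-98,0,20,0.4]])

```text
clock: 12.82
position: [511.9, -173.5, 44.5]
ee_rot: [-0.658, 0.746, 0.063, 0.078]
contact_force: [-0.0, -0.0, -0.8]
gripper_width: 59.4
grasp_force: 0.0
```

```bash
python3 - <<'E'
from h import *
rest();look(48,-134);toRest(3,-167,45)
E
```

```text
t 12.82 TCP rest x 2.9 y -193.3 z 44.5 yaw 172.79 tilt 11.5 Frest [-0.  -0.  -0.8]
hubs [242.1 204.9] [363.1 227.1]
L 169.1 ang -8.3 c [ 516.  -116.2   48. ] rest x -0.5 y -135.9
to rest (3, -167, 45) turn [-0.007, 0.001, 0.007] shift [-25.1, -0.4, 4.7]
```

Request:
carry_out(motion=[[0,0,0,-18,0,3,0.4],[0,0,0,-32,0,3.5,0.4],[0,0,0,-44.5,0,2,0.4],[0,0,0,-57,0,0.5,0.4],[0,0,0,-67.5,0,-1,0.4]])

```text
clock: 13.55
position: [522.2, -113.1, 62.6]
ee_rot: [-0.66, 0.745, 0.059, 0.077]
contact_force: [-1.8, -15.2, 15.8]
gripper_width: 59.6
grasp_force: 10.5
```

```bash
python3 - <<'E'
from h import *
rest();look(60,-70);toRest(2,-114,62);toRest(2,-99,64);toRest(2,-89,64)
E
```

```text
t 13.55 TCP rest x 5.2 y -132.0 z 62.6 yaw 172.98 tilt 11.1 Frest [  0.1 -15.3  15.8]
hubs [257.6 208.3] [349.8 234.1]
L 177.4 ang -8.81 c [525.4 -60.   60. ] rest x 1.6 y -78.9
to rest (2, -114, 62) turn [-0.014, -0.005, 0.01] shift [-16.6, 3.3, 4.0]
to rest (2, -99, 64) turn [-0.014, -0.005, 0.01] shift [-31.7, 3.2, 4.9]
to rest (2, -89, 64) turn [-0.014, -0.005, 0.01] shift [-41.5, 3.1, 6.9]
```

Request:
carry_out(motion=[[0,0,0,8,1,1,0.4],[0,0,0,20,2,3,0.4],[0,0,0,32,3,5,0.4],[0,0,0,44,3,6,0.4],[0,0,0,54,3,6,0.4]])

```text
clock: 14.28
position: [510.2, -161.2, 41.5]
ee_rot: [-0.658, 0.746, 0.063, 0.078]
contact_force: [0.7, -0.3, -0.2]
gripper_width: 60.0
grasp_force: 0.0
```

Request:
carry_out(motion=[[0,0,0,3,0,0,0.4],[0,0,0,3,0,0,0.4],[0,0,0,3,0,0,0.4]])

```text
clock: 14.65
position: [510.3, -163.3, 41.8]
ee_rot: [-0.658, 0.746, 0.063, 0.078]
contact_force: [-0.0, 0.2, -0.3]
gripper_width: 59.5
grasp_force: 0.0
```

```bash
python3 - <<'E'
from h import *
rest();look(48,-128)
s=read_state();r=R.from_quat(s['ee_rot']);T=target(172.6)*R.from_rotvec([0,-.5,0])
p=lambda y,z:np.r_[RC+1*RX+y*RY,z]
for y,z in((-205,28),(-190,26)):print((r.inv()*T).as_rotvec().round(3),r.inv().apply(p(y,z)-s['position']).round(1))
E
```

```text
t 14.65 TCP rest x -0.0 y -183.3 z 41.8 yaw 172.78 tilt 11.5 Frest [-0.   0.2 -0.3]
hubs [243.9 205.9] [361.1 227.9]
L 169.2 ang -8.1 c [ 518.5 -109.8   48. ] rest x 1.2 y -129.3
[-0.007 -0.3    0.006] [24.1 -0.8  9.2]
[-0.007 -0.3    0.006] [ 9.8 -0.8 14.2]
```

Request:
carry_out(motion=[[0,-0.15,0,18,-1,3,0.4],[0,-0.3,0,25,-1,9,0.4],[0,-0.3,0,25,-1,9,0.4]])

```text
clock: 15.12
position: [508.1, -188.8, 26.3]
ee_rot: [-0.639, 0.728, 0.161, 0.189]
contact_force: [-0.5, 0.0, 0.5]
gripper_width: 59.8
grasp_force: 0.0
```

```bash
sed -i 's/-\.2,0\])$/-.5,0])/; s/from_rotvec(\[0,-.2,0\])/from_rotvec([0,-.5,0])/' h.py; python3 - <<'E'
from h import *
rest();look(48,-128);toRest(1,-181,26);toRest(1,-161,26)
for yc,zc in((-80,57),(-55,65.5),(-40,68),(-30,68)): toRest(1,yc-53,zc-24)
E
```

```text
t 15.12 TCP rest x 1.0 y -208.9 z 26.3 yaw 172.48 tilt 28.7 Frest [-0.5 -0.   0.5]
hubs [244.1 205.9] [361.  227.9]
L 169.2 ang -7.87 c [ 518.5 -109.3   48. ] rest x 1.1 y -128.8
to rest (1, -181, 26) turn [-0.006, -0.001, 0.006] shift [-21.8, -0.2, 13.6]
to rest (1, -161, 26) turn [-0.006, -0.001, 0.006] shift [-39.3, -0.2, 23.2]
to rest (1, -133, 33) turn [-0.006, -0.001, 0.006] shift [-67.3, -0.3, 30.4]
to rest (1, -108, 41.5) turn [-0.006, -0.001, 0.006] shift [-93.3, -0.4, 35.0]
to rest (1, -93, 44) turn [-0.006, -0.001, 0.006] shift [-107.7, -0.5, 39.9]
to rest (1, -83, 44) turn [-0.006, -0.001, 0.006] shift [-116.4, -0.5, 44.7]
```

Request:
carry_out(motion=[[0,0,0,-22,0,13.5,0.4],[0,0,0,-33,0,20,0.4],[0,0,0,-43,0,24,0.4],[0,0,0,-54,0,27,0.4],[0,0,0,-65,0,30,0.4]])

```text
clock: 15.85
position: [518.5, -117.2, 33.7]
ee_rot: [-0.642, 0.726, 0.158, 0.188]
contact_force: [-0.9, -7.2, 3.1]
gripper_width: 60.0
grasp_force: 3.6
```

```bash
python3 - <<'E'
from h import *
rest();look(57,-85);
for yc,zc in((-55,65.5),(-40,68),(-30,68),(0,57.5)): toRest(1,yc-53,zc-24)
E
```

```text
t 15.85 TCP rest x 2.1 y -136.5 z 33.7 yaw 172.83 tilt 28.4 Frest [ 0.1 -7.2  3.1]
hubs [255.8 208. ] [350.8 232.9]
L 172.4 ang -8.38 c [525.1 -67.4  57. ] rest x 2.2 y -86.4
to rest (1, -108, 41.5) turn [-0.009, -0.002, 0.009] shift [-27.3, 0.7, 6.0]
to rest (1, -93, 44) turn [-0.009, -0.002, 0.009] shift [-41.6, 0.6, 11.0]
to rest (1, -83, 44) turn [-0.009, -0.002, 0.009] shift [-50.4, 0.6, 15.8]
to rest (1, -53, 33.5) turn [-0.009, -0.002, 0.009] shift [-71.7, 0.6, 39.3]
```

Request:
carry_out(motion=[[0,0,0,-9,0,2,0.4],[0,0,0,-18,0,4,0.4],[0,0,0,-27,0.5,6,0.4],[0,0,0,-34,0.5,8,0.4],[0,0,0,-40,0.5,10.5,0.4]])

```text
clock: 16.58
position: [522.3, -76.7, 43.1]
ee_rot: [-0.642, 0.726, 0.159, 0.188]
contact_force: [-0.3, -5.2, 0.9]
gripper_width: 59.8
grasp_force: 2.0
```

```bash
python3 - <<'E'
from h import *
rest();look(67,-45);
for yc,zc in((-40,68),(-30,68),(-15,65.6),(0,57.5)): toRest(1,yc-53,zc-24)
E
```

```text
t 16.57 TCP rest x 0.7 y -95.9 z 43.1 yaw 172.77 tilt 28.5 Frest [ 0.4 -5.2  0.9]
hubs [268.1 208.5] [340.8 236.8]
L 168.2 ang -8.03 c [528.9 -28.4  67. ] rest x 1.0 y -47.2
to rest (1, -93, 44) turn [-0.006, 0.001, 0.007] shift [-1.6, -1.1, -0.4]
to rest (1, -83, 44) turn [-0.006, 0.001, 0.007] shift [-10.3, -1.2, 4.4]
to rest (1, -68, 41.599999999999994) turn [-0.006, 0.001, 0.007] shift [-22.3, -1.2, 13.7]
to rest (1, -53, 33.5) turn [-0.006, 0.001, 0.007] shift [-31.6, -1.2, 28.0]
```

Request:
carry_out(motion=[[0,0,0,-4,0,1,0.4],[0,0,0,-7,0,2.5,0.4],[0,0,0,-10,0,4.5,0.4],[0,0,0,-13,0,6,0.4],[0,0,0,-16,0,8,0.4]])

```text
clock: 17.3
position: [524.2, -57.4, 43.3]
ee_rot: [-0.641, 0.726, 0.161, 0.188]
contact_force: [-0.1, 0.2, -0.7]
gripper_width: 59.9
grasp_force: 0.0
```

```bash
python3 - <<'E'
from h import *
rest();look(67.5,-28);
for yc,zc in((-15,65.6),(0,57.5)): toRest(1,yc-50,zc-24)
E
```

```text
t 17.3 TCP rest x 0.0 y -76.5 z 43.3 yaw 172.78 tilt 28.7 Frest [-0.1  0.2 -0.7]
hubs [274.2 210.2] [335.4 240.4]
L 168.4 ang -8.06 c [531.6  -8.5  67.5] rest x 1.1 y -27.1
to rest (1, -65, 41.599999999999994) turn [-0.006, 0.0, 0.007] shift [-9.2, -1.1, 6.9]
to rest (1, -50, 33.5) turn [-0.006, 0.0, 0.007] shift [-18.4, -1.1, 21.2]
```

Request:
carry_out(motion=[[0,0,0,-6,0,4,0.4],[0,0,0,-11,0,9,0.4],[0,0,0,-15,0,15,0.4],[0,0,0,-17,0,19.5,0.4],[0,0,0,-17,0,19.5,0.4]])

```text
clock: 18.02
position: [527.1, -33.3, 34.0]
ee_rot: [-0.641, 0.726, 0.161, 0.188]
contact_force: [0.9, -0.8, -0.2]
gripper_width: 60.2
grasp_force: 0.0
```

```bash
python3 - <<'E'
from h import *
rest();look(57.5,0);look(57.5,0);rest()
E
```

```text
t 18.02 TCP rest x -0.2 y -52.2 z 34.0 yaw 172.8 tilt 28.7 Frest [ 1.  -0.7 -0.2]
hubs [282.1 215.2] [327.4 248.5]
L 169.7 ang -8.24 c [536.1  17.9  57.5] rest x 2.1 y -0.3
hubs [282.2 215.2] [327.4 248.5]
L 169.3 ang -8.2 c [535.9  18.   57.5] rest x 1.9 y -0.3
t 18.23 TCP rest x 0.2 y -52.8 z 34.4 yaw 172.76 tilt 28.7 Frest [-0.2 -0.7 -0.3]
```

Request:
carry_out(motion=[[0,0,0,-1,0,0.5,0.4],[0,0,0,-2,0,1,0.4],[0,0,0,-2,0,1,0.4]])

```text
clock: 18.6
position: [527.6, -31.4, 34.5]
ee_rot: [-0.641, 0.726, 0.16, 0.188]
contact_force: [-0.2, 0.1, -0.5]
gripper_width: 60.0
grasp_force: 0.0
```

Request:
carry_out(motion=[[0,0,0,-0.7,0,0.4,0.4],[0,0,0,-1.4,0,0.8,0.4],[0,0,0,-1.4,0,0.8,0.4]])

```text
clock: 18.98
position: [527.8, -30.0, 34.4]
ee_rot: [-0.641, 0.726, 0.16, 0.188]
contact_force: [-0.7, -0.7, -0.5]
gripper_width: 59.8
grasp_force: 0.4
```

Request:
carry_out(motion=[[0,0,0,-0.7,0,0.4,0.4],[0,0,0,-1.2,0,0.6,0.4],[0,0,0,-1.2,0,0.6,0.4],[0,0,0,-1.2,0,0.6,0.4],[0,0,0,-1.2,0,0.6,0.4]])

```text
clock: 19.6
position: [528.0, -29.4, 34.4]
ee_rot: [-0.641, 0.726, 0.16, 0.188]
contact_force: [-1.0, -4.7, 0.1]
gripper_width: 59.4
grasp_force: 2.5
```

```bash
python3 - <<'E'
from h import *
rest();st();look(57.5,0);rest();st()
E
```

```text
t 19.6 TCP rest x 0.2 y -48.3 z 34.4 yaw 172.74 tilt 28.6 Frest [-0.3 -4.8  0.1]
t 19.6 p [528.0, -29.4, 34.4] yaw 172.7 F [-1.0, -4.7, 0.1] w 59.4 g 2.5
hubs [282.2 215.3] [327.4 248.5]
L 169.6 ang -8.13 c [536.1  18.1  57.5] rest x 2.1 y -0.1
t 19.7 TCP rest x 0.2 y -48.3 z 34.4 yaw 172.74 tilt 28.6 Frest [ 0.6 -5.6  1. ]
t 19.7 p [528.0, -29.4, 34.4] yaw 172.7 F [-0.1, -5.6, 1.0] w 60.0 g 2.5
```

Firm contact with the roller still seated; ease slightly, hold, then back off gently.

Request:
carry_out(motion=[[0,0,0,0.4,0,-0.2,0.4],[0,0,0,0.4,0,-0.2,0.4],[0,0,0,0.4,0,-0.2,0.4],[0,0,0,0.4,0,-0.2,0.4]])

```text
clock: 20.2
position: [528.0, -29.4, 34.4]
ee_rot: [-0.641, 0.726, 0.16, 0.188]
contact_force: [-1.1, -5.1, 0.9]
gripper_width: 59.9
grasp_force: 2.6
```

Request:
carry_out(motion=[[0,0,0,2,0,-1,0.4],[0,0,0,8,0,-5,0.4],[0,0,0,25,0,-16,0.4],[0,0,0,50,0,-45,0.4],[0,0,0,75,0,-85,0.4]])

```text
clock: 20.82
position: [513.2, -136.0, 72.9]
ee_rot: [-0.641, 0.726, 0.162, 0.188]
contact_force: [1.3, 0.2, -0.2]
gripper_width: 59.9
grasp_force: 0.0
```

```bash
python3 - <<'E'
from h import *
rest();st();look(57.5,0)
E
```

```text
t 20.82 TCP rest x -0.7 y -155.9 z 72.9 yaw 172.8 tilt 28.7 Frest [ 1.3  0.4 -0.2]
t 20.82 p [513.2, -136.0, 72.9] yaw 172.8 F [1.3, 0.2, -0.2] w 59.9 g 0.0
hubs [282.1 215.2] [327.5 248.4]
L 169.4 ang -8.18 c [536.   17.9  57.5] rest x 2.0 y -0.4
```

Roller seated and still, gripper clear. Let the arm settle, then hand in.

Request:
carry_out(motion=[[0,0,0,10,0,-20,0.4],[0,0,0,10,0,-20,0.4],[0,0,0,10,0,-20,0.4]])

```text
clock: 21.3
position: [511.3, -152.4, 85.4]
ee_rot: [-0.641, 0.726, 0.161, 0.188]
contact_force: [0.5, 0.7, -0.8]
gripper_width: 59.5
grasp_force: 0.0
```

```bash
python3 -c "
from h import *
look(57.5,0)
print(job_done())"
```

```text
hubs [282.1 215.2] [327.5 248.4]
L 169.5 ang -8.12 c [536.1  17.9  57.5] rest x 2.1 y -0.3
the job is handed in; nothing more can be done
None
```

I handed the job in at about 21 s: the brush lies flat in the tray, the roller rests still in the groove (last measured about 2 mm along it and under 1 mm off the middle line), the gripper is clear, and the hand-in call returned no verdict.

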